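# Square up a bar in a drilling fixture

### The job

Square up the square aluminium bar in the drilling fixture: push it by its two white pads back against the rail, pressing first its right half and then its left half home on the rail, one on each side of the drill arm, with about 15 N for a moment each, and again as needed until it lies flush along the rail; then push on the foot at its right end to slide it along the rail until its left end presses on the stop just as firmly. Slide the bar, do not lift it, never press it on the rail or the stop with more than 25 N, leave it lying flush along the rail and against the stop, and do not disturb the other things on the bench.

Things in the scene. Friction and masses are not known exactly. Their poses are not given: they have to be found in the camera images.
- fixture: drilling fixture fixed to the bench: dark steel plate 220 mm (its x) by 400 mm (its y) by 10 mm. Origin: centre of its underside, on the bench (plate top 10 mm above it); its x points from the front edge towards the rail, away from the robot, its y to the left along the rail, z up.
- drill_arm (a point): centre of the top of the grey arm fixed over the middle of the plate, fixture x = 57.5 mm, y = 0, 62 mm above the plate. The arm is 30 mm wide (y), reaches in x from -5 to 120 mm, underside 48 mm above the plate; its bushing tube (22 mm diameter, at x = 20 mm) reaches down to 44 mm. Its column, 40 mm wide, is behind the rail. The bar passes under it; push the bar to the right or left of it
- rail_face (a point): middle of the front face of the rail, 7 mm above the plate, at fixture x = 70 mm, y = 0. The face is parallel to fixture y and looks to fixture -x. The rail is rigid steel, only 14 mm high and 20 mm thick, in two lengths in one line: the right one from fixture y = -135 to -10 mm, the left one from 10 to 150 mm
- rail_right: right length of the rail (125 mm long). Origin: centre of its underside, fixture x = 80 mm, y = -72.5 mm
- rail_left: left length of the rail (140 mm long). Origin: centre of its underside, fixture x = 80 mm, y = 80 mm
- end_stop: rigid steel stop block at the left end of the rail, 36 mm (x) by 24 mm (y) by 26 mm high. Origin: centre of its underside, fixture x = 52 mm, y = 162 mm
- stop_face (a point): point on the right-hand face of the stop, at fixture x = 55 mm, y = 150 mm, 13 mm above the plate; the face looks to fixture -y
- bar: loose length of aluminium box section (the bar), open left end, 30 mm by 220 mm (its y, the long axis) by 30 mm high, 0.2 to 0.4 kg, lying on the plate in front of the rail, askew, under the drill arm. Origin: centre of its underside; its y points to its left end, its x to its rail side.
- bar_centre (a point): centre of the bar, 15 mm above its underside; axes as the bar's. The bar slides on the plate with a drag of about 1 to 4 N, which a push must overcome before the rest of it reaches the rail or stop; while the bar still swings about one end on the rail, a push near that end can need up to 10 N
- pads (a point): midpoint of the bar's near side (bar x = -15 mm, y = 0, 15 mm up). Two white wear pads, each 80 mm long and 20 mm high (5 to 25 mm above the plate), stand out from this side, one over bar y = 22.5 to 102.5 mm, one over -102.5 to -22.5 mm. They are packed out by 4 to 14 mm, each by another amount every time, not measured; they do not give. Push the bar on them, by feel
- foot_axis (a point): middle of the bar's right end face (bar x = 0, y = -110 mm, 15 mm up). A round black foot, 22 mm in diameter, stands out here along bar -y on its screw; its outer face is 8 to 18 mm beyond the end face, another amount every time, not measured; it does not give. Push the bar along by the foot, by feel
- bar_left (a point): middle of the left end's edge on the rail side: bar x = 15 mm, y = 110 mm, 15 mm up
- bar_right (a point): middle of the right end's edge on the rail side: bar x = 15 mm, y = -110 mm, 15 mm up
- bushing: loose steel drill bushing, a ring 22 mm in diameter and 20 mm high, standing on the fixture plate near its front edge; bystander
- spacer: loose brass disc 20 mm in diameter, 14 mm high, standing on the fixture plate at its front left; bystander
- screwdriver: screwdriver with a red handle lying on the bench to the right of the fixture; bystander
- wrench: steel wrench lying on the bench to the left of the fixture; bystander
- canister: small metal can, 60 mm in diameter and 75 mm high, standing on the bench to the left of the fixture; bystander
- oring_tin: flat black ring, 56 mm in diameter and 18 mm high, on the bench beyond the fixture; bystander
- brush: small brush lying on the bench to the right of the fixture; bystander
There are look-alikes about, which are no part of the job. Of the things shaped like the bar, the aluminium one is meant.

How it is judged:
By the outcome, as a careful person would: the job done as asked, in the order asked, and still so for the second after the job is handed in, with the robot touching nothing.
It also fails if it takes over 72 s, if anything falls off the work surface, if the arm or the gripper's body presses on something with over 40 N, if the wrist force passes 120 N, or if a joint passes its speed limit or range.

### The arm

A 6-joint arm with a two-finger parallel gripper is mounted at the origin on the work surface. World frame = base frame: x ahead of the robot, y to its left, z up, the work surface at z = 0. Lengths are in mm, angles in degrees, forces in N, time in s.
With the tool pointing down it reaches from about 300 to 950 mm from the base axis. Payload 3.1 kg.
Tool frame: the origin (TCP) lies at the very end of the fingers, on their centre line; the grasp point (between the pads) lies 19 mm behind it; z points along the fingers, y is the line along which they close (so a half turn about z gives the same grasp; the last joint's range is limited). The gripper opens to 85 mm and grips with 20 to 120 N. Pads are 22 mm wide; open, the fingers measure 114 mm over their backs; the gripper's body (76 mm by 85 mm) begins 54 mm behind the grasp point. The pads swing forward as they close: fully open they stand 13 mm farther back than shut.
Start: joints at [-79.395, 17.653, 93.61, -0, 68.738, -3.994], TCP at [157.505, -604.834, 231.272] pointing down, gripper open.
Joint ranges: [-175.34, 175.34], [-45.06, 112.39], [2.9, 150.54], [-68.45, 248.45], [3.09, 151.38], [-168.51, 168.51]. Speed limits (degrees/s): [159.86, 159.86, 180, 180, 180, 180].

### API

Orientations are given as a 3x3 rotation matrix whose columns are the frame's x, y, z axes.
In Python, from station import sensors, camera, bot, models gives the robot as it stands.
- The arm moves only by the shell command python3 -m handwheel 'ROWS' [FORCE]. ROWS is JSON, a list of rows, each an object of numbers: "fingers": the closure, from 0 (fully open) to 1 (shut); "x", "y", "z": the shift along the world's x, y, z in units of 25 mm (1.0 is 25 mm); "roll": the turn about the world's z in units of 6 degrees (1.0 is 6 degrees). In form: [{"fingers": .., "x": .., "y": .., "z": .., "roll": ..}, ...]. A call has 1 to 8 rows; each row shifts and turns the commanded pose from where the row before left it; what a row does not reach is not made up. A row lasts 1/10 s, in which the tool goes at most 50 mm and 8.59 degrees, less where a joint would pass 70% of its speed; a pose out of reach is approached as far as the arm can. A call is refused whole if a number of a shift passes 1 or a number of a turn 1, either way. A call with a gripper value outside its range is refused whole. The fingers move at their own pace and stop on an object; FORCE is the grip in N (left out, the last holds). Time passes only in rows, so rows that do not move let the fingers close. It gives the time, the measured TCP pose, the force, the opening and the grip force at its end, in the units of the state.
- sensors.get_obs(): the state, without advancing time (a new reading comes with each control period).
- camera(name): name is "side" or "top"; returns a dict with "frame" (384x512x3 uint8, blue, green, red), "fx", "fy", "cx", "cy" (pixels), "R" (3x3) and "t" (3): a world point X has camera coordinates R X + t. Camera axes: x right, y down, z forward; pixel columns grow to the right and rows downward; lengths in mm; the calibration is good to about 2 mm. A picture is of the moment at which its call begins. There is no depth.
- bot.job_done(): hands the job in; it is judged then, once.
Trained networks look in the newest picture that a camera, given by its name, has taken for a name from the list of things; names that differ only in an ending like _2 or _b are one class to them, and where a whole thing is asked for, a point or a joint stands for the part that bears it (a point fixed in the world has none). Each returns a list of dicts, best first, with "conf" (0 to 1); they miss things now and then, are a little off and sometimes report something else, mostly with a low value. They report only what shows in the picture. A call takes as long as a camera call. They do not tell look-alikes from the thing itself.
- models.spot_in(camera, name): "bbox" ([left, top, width, height] in pixels, round what is visible of it).
- models.masks_of(camera, name): "pixels" (384x512 bool, what is visible of it) and "bbox" ([left, top, width, height] in pixels, round what is visible of it).
The state is a dict: "clock": time; "joints": joint angles; "dq": joint speeds; "effort": joint torques, N m; "tool_pos": TCP position; "orientation": TCP orientation; "ft_force": force on the tool from outside, world axes, zero at the start; "wrist_torque": the same for the moment, N m; "opening": finger opening in mm; "grip_force": force on a finger pad.
Only numpy, scipy, OpenCV 4.12 (cv2) and the standard library are available. Lean on these libraries where they do the work, as an engineer would, in place of code of your own. Each camera call takes 0.05 s, during which the arm holds its last target. There are 200 camera calls.

## Working session

There is one attempt and no reset: what is moved stays moved. The work goes in short steps, Python scripts to look and compute and a shell command to move; the robot and the scene stay as the last step left them, time stands still between calls to the robot, and variables do not carry over. Pictures are saved under pics/ and viewed, at most 10 in all, crops included, and the job is handed in when it is done.

```bash
mkdir -p pics; ls; python3 - <<'E'
from station import sensors,camera,models
import cv2
for n in("top","side"):
    c=camera(n); cv2.imwrite(f"pics/{n}0.png",cv2.resize(c["frame"],(800,600),interpolation=cv2.INTER_CUBIC)); print(n,c["fx"],c["fy"],c["cx"],c["cy"],c["R"],c["t"])
    for k in("fixture","bar","end_stop","rail_left","rail_right","drill_arm","bushing","spacer"):
        print(k,[(round(d["conf"],2),d["bbox"]) for d in models.spot_in(n,k)][:3])
print(sensors.get_obs())
E
```

```text
pics
top 367.9738591506756 367.9738591506756 260.65832401836656 194.42543127827332 [[ 0.01779098 -0.99975985 -0.01279513]
 [-0.98487022 -0.01531685 -0.17261533]
 [ 0.1723779   0.01567254 -0.9849062 ]] [  -6.56202317  492.10189189 1234.51461373]
fixture [(0.73, [218.5, 139.9, 124.5, 74.8]), (0.59, [278.7, 147.4, 32.8, 9.9]), (0.25, [248.5, 163.1, 61.6, 21.0])]
bar [(0.91, [248.6, 160.2, 60.1, 21.6]), (0.87, [138.3, 97.8, 47.0, 45.2]), (0.75, [154.8, 249.4, 41.6, 64.0])]
end_stop [(0.58, [226.7, 166.9, 8.9, 9.6])]
rail_left [(0.64, [228.4, 154.3, 42.8, 8.7])]
rail_right [(0.78, [281.0, 147.6, 32.5, 12.3]), (0.53, [230.8, 154.8, 43.0, 10.4]), (0.49, [244.3, 158.5, 64.2, 22.5])]
drill_arm [(0.78, [221.5, 139.6, 119.3, 77.6])]
bushing []
spacer []
side 383.4091429599327 383.4091429599327 257.67800311172897 189.86308465448766 [[-0.99313037 -0.11626934 -0.01317201]
 [-0.05446137  0.55892729 -0.82742627]
 [ 0.1035665  -0.8210248  -0.56141986]] [ 464.12718457   99.44535537 1088.55121817]
fixture [(0.92, [190.9, 165.1, 77.9, 81.7])]
bar [(0.96, [313.2, 269.6, 104.4, 54.6]), (0.96, [76.9, 266.7
[... 602 characters left out ...]
        6.87379919e+01, -3.99366144e+00]), 'dq': array([-0.01809802, -0.00599389, -0.00123401,  0.04684592,  0.02657468,
       -0.00265023]), 'effort': array([ 2.01888965e-03, -4.15268791e+01, -2.77086407e+01,  4.30934153e-05,
        7.29472285e-04, -2.49149522e-06]), 'tool_pos': array([ 157.49270129, -604.82629217,  231.27244177]), 'orientation': array([[ 9.67717067e-01,  2.52039039e-01, -7.95458162e-06],
       [ 2.52039039e-01, -9.67717067e-01,  1.42383247e-05],
       [-4.10917073e-06, -1.57835349e-05, -1.00000000e+00]]), 'ft_force': array([0.2980464 , 0.19411466, 0.4769816 ]), 'wrist_torque': array([0.0004221 , 0.00146835, 0.01781411]), 'grip_force': 0.0, 'opening': 85.38257963878924}
```

```bash
python3 - <<'E'
from station import camera
import cv2
c=camera("top")["frame"]; cv2.imwrite("pics/t1.png",cv2.resize(c[130:222,212:348],None,fx=5.8,fy=5.8,interpolation=cv2.INTER_CUBIC))
c=camera("side")["frame"]; cv2.imwrite("pics/s1.png",cv2.resize(c[155:255,180:280],(600,600),interpolation=cv2.INTER_CUBIC))
E
```

```text
(no output)
```

View pics/top0.png

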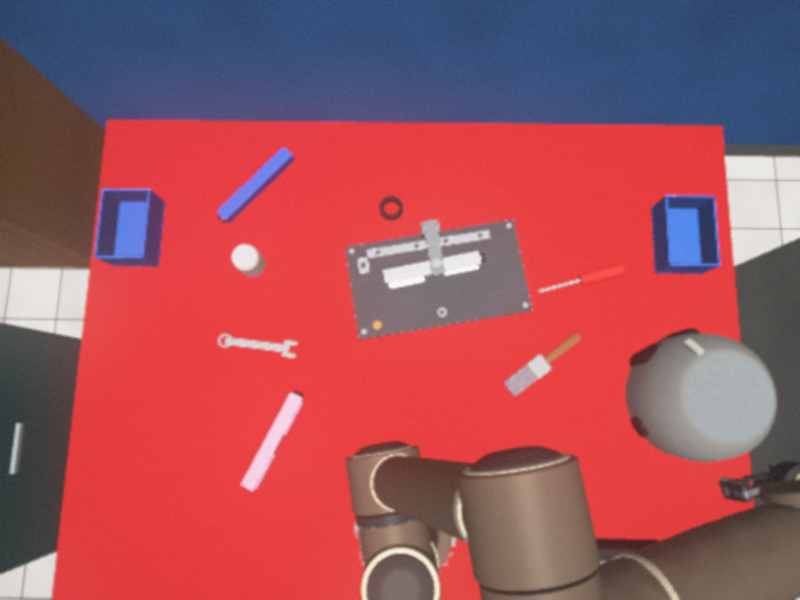

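View pics/t1.png

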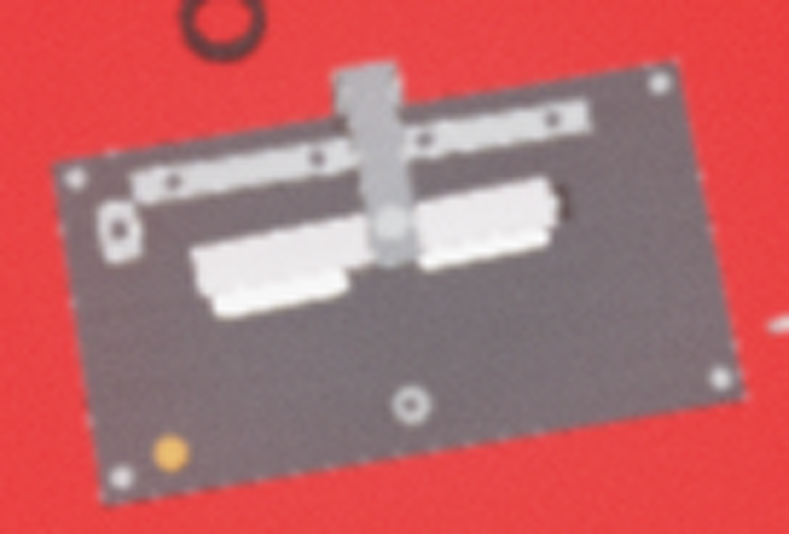

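View pics/s1.png

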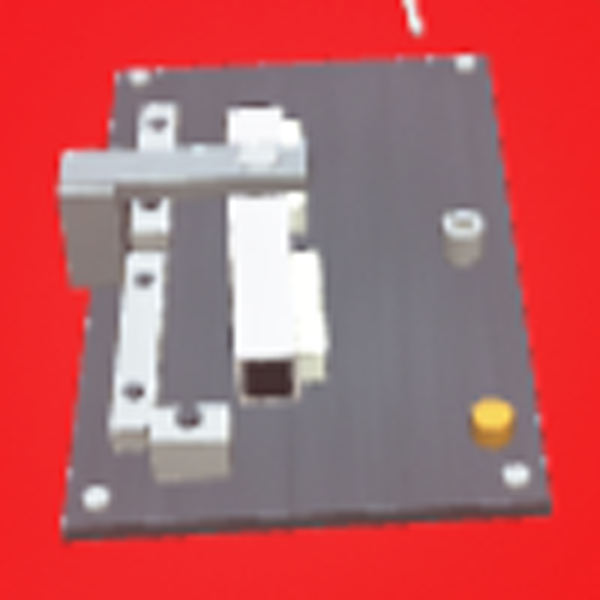

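The top crop shows the plate corners at crop pixels (52,162), (680,62), (745,398) and (103,503). The bar's back edge runs (190,248)–(547,180), and the foot is at the right, near (565,203). The rail and stop lie behind it, with the bushing at (411,405) and the spacer at (170,453). The side crop agrees: the bar with the open end towards the stop is the aluminium one.

```bash
cat > h.py <<'E'
import numpy as np
from station import camera
def ray(c,u,v,z):
    d=c["R"].T@np.array([(u-c["cx"])/c["fx"],(v-c["cy"])/c["fy"],1]); o=-c["R"].T@c["t"]
    return (o+d*(z-o[2])/d[2])[:2]
E
python3 - <<'E'
from h import *
c=camera("top"); np.set_printoptions(precision=1,suppress=True)
f=lambda p,z: ray(c,p[0]/5.8+212,p[1]/5.8+130,z)
BL,BR,FR,FL=[f(p,10) for p in((52,162),(680,62),(745,398),(103,503))]
O=(BL+BR+FR+FL)/4; d=(BL+FL-BR-FR); d2=(BL+BR-FL-FR); a=np.arctan2(-d[0],d[1]); a2=np.arctan2(d2[1],d2[0])
print(O,np.degrees([a,a2]),np.linalg.norm(BL-BR),np.linalg.norm(BL-FL))
Rm=np.array([[np.cos(a),-np.sin(a)],[np.sin(a),np.cos(a)]])
def P(n,p,z): w=f(p,z); print(n,w,"fix",Rm.T@(w-O))
for n,p,z in(("barBL",(190,248),40),("barBR",(547,180),40),("barFR",(556,232),40),("barFL",(203,297),40),("padLl",(217,318),35),("padLr",(348,290),35),("padRl",(425,268),35),("padRr",(548,245),35),("foot",(568,203),30),("stop",(140,200),36),("stopfr",(143,255),36),("armtip",(395,265),72),("railR",(592,130),24),("railL",(138,203),24),("railRf",(400,160),24),("bush",(411,405),30),("spacer",(170,453),24)): P(n,p,z)
E
```

```text
[558.6 -66.7] [10.2 10. ] 399.2407636570037 217.27201128048623
barBL [569.1  59. ] fix [ 32.7 121.8]
barBR [ 614.7 -157.3] fix [ 39.2 -99.1]
barFR [ 582.3 -162.6] fix [  6.4 -98.6]
barFL [538.9  50.4] fix [  1.4 118.7]
padLl [527.1  41.8] fix [-11.7 112.4]
padLr [545.6 -37.2] fix [-7.5 31.4]
padRl [559.9 -83.7] fix [ -1.7 -17. ]
padRr [ 575.4 -158.3] fix [  0.3 -93.1]
foot [ 603.1 -171.2] fix [  25.3 -110.7]
stop [599.7  90.6] fix [ 68.4 147.5]
stopfr [565.3  87.7] fix [ 34.  150.8]
armtip [553.1 -64.1] fix [-4.9  3.5]
railR [ 651.4 -187. ] fix [  70.  -134.8]
railL [600.9  92.8] fix [ 69.9 149.4]
railRf [630.5 -68.4] fix [ 70.5 -14.5]
bush [476.4 -76.1] fix [-82.5   5.4]
spacer [445.7  68.8] fix [-87.  153.4]
```

```bash
python3 -m handwheel '[{"fingers":1,"x":0.4,"y":0.5,"roll":-0.75},{"fingers":1,"x":0.8,"y":1},{"fingers":1,"x":0.8,"y":1},{"fingers":1,"x":0.8,"y":1},{"fingers":1,"x":0.8,"y":1},{"fingers":1,"x":0.8,"y":1},{"fingers":1,"x":0.8,"y":1},{"fingers":1,"x":0.8,"y":1}]' 40 >/dev/null
python3 -m handwheel '[{"fingers":1,"x":0.8,"y":1},{"fingers":1,"x":0.8,"y":1},{"fingers":1,"x":0.8,"y":1},{"fingers":1,"x":0.8,"y":1},{"fingers":1,"x":0.8,"y":1},{"fingers":1,"x":0.8,"y":1},{"fingers":1,"x":0.8,"y":1},{"fingers":1,"x":0.8,"y":1}]'
python3 -m handwheel '[{"fingers":1,"x":0.8,"y":1},{"fingers":1,"x":0.8,"y":1},{"fingers":1,"x":0.5,"y":1},{"fingers":1},{"fingers":1}]'; python3 -c "
from station import sensors;print(sensors.get_obs()['orientation'])"
```

```text
[[ 9.67711310e-01  2.52061142e-01  1.76097472e-05]
 [ 2.52061143e-01 -9.67711308e-01 -6.48416873e-05]
 [ 6.97081773e-07  6.71867672e-05 -9.99999998e-01]]$[0]: bad value
$[0]: bad value
$[0]: bad value
```

```bash
python3 -m handwheel '[{"fingers":1.0,"x":0.4,"y":0.5,"z":0.0,"roll":-0.75},{"fingers":1.0,"x":0.8,"y":1.0,"z":0.0,"roll":0.0}]' 40
```

```text
clock: 1.25
tool_pos: [186.7, -568.5, 231.4]
orientation: [[0.985, 0.172, -0.0], [0.172, -0.985, -0.002], [-0.001, 0.002, -1.0]]
ft_force: [1.1, 0.2, 0.1]
opening: 59.1
grip_force: 0.0
```

```bash
python3 -m handwheel '[{"fingers":1,"x":0.76,"y":0.97,"z":0,"roll":0},{"fingers":1,"x":0.76,"y":0.97,"z":0,"roll":0},{"fingers":1,"x":0.76,"y":0.97,"z":0,"roll":0},{"fingers":1,"x":0.76,"y":0.97,"z":0,"roll":0},{"fingers":1,"x":0.76,"y":0.97,"z":0,"roll":0},{"fingers":1,"x":0.76,"y":0.97,"z":0,"roll":0},{"fingers":1,"x":0.76,"y":0.97,"z":0,"roll":0},{"fingers":1,"x":0.76,"y":0.97,"z":0,"roll":0}]'
python3 -m handwheel '[{"fingers":1,"x":0.76,"y":0.97,"z":0,"roll":0},{"fingers":1,"x":0.76,"y":0.97,"z":0,"roll":0},{"fingers":1,"x":0.76,"y":0.97,"z":0,"roll":0},{"fingers":1,"x":0.76,"y":0.97,"z":0,"roll":0},{"fingers":1,"x":0.76,"y":0.97,"z":0,"roll":0},{"fingers":1,"x":0.76,"y":0.97,"z":0,"roll":0},{"fingers":1,"x":0.76,"y":0.97,"z":0,"roll":0},{"fingers":1,"x":0.76,"y":0.97,"z":0,"roll":0}]'
python3 -m handwheel '[{"fingers":1,"x":0.76,"y":0.97,"z":0,"roll":0},{"fingers":1,"x":0.76,"y":0.97,"z":0,"roll":0},{"fingers":1,"x":0,"y":0,"z":0,"roll":0},{"fingers":1,"x":0,"y":0,"z":0,"roll":0}]'
```

```text
clock: 2.05
tool_pos: [340.2, -372.4, 231.5]
orientation: [[0.985, 0.175, 0.0], [0.175, -0.985, -0.0], [0.0, 0.0, -1.0]]
ft_force: [-0.4, -0.7, 0.2]
opening: -0.2
grip_force: 0.0
clock: 2.85
tool_pos: [492.3, -178.3, 231.5]
orientation: [[0.984, 0.175, 0.001], [0.175, -0.984, -0.0], [0.0, 0.0, -1.0]]
ft_force: [0.3, -0.3, 0.3]
opening: 0.1
grip_force: 0.0
clock: 3.25
tool_pos: [529.5, -130.5, 231.2]
orientation: [[0.984, 0.177, -0.001], [0.177, -0.984, -0.0], [-0.001, 0.0, -1.0]]
ft_force: [-0.6, 0.3, -0.0]
opening: 0.1
grip_force: 0.0
```

```bash
python3 -m handwheel '[{"fingers":1,"x":0,"y":0,"z":-1,"roll":0},{"fingers":1,"x":0,"y":0,"z":-1,"roll":0},{"fingers":1,"x":0,"y":0,"z":-1,"roll":0},{"fingers":1,"x":0,"y":0,"z":-1,"roll":0},{"fingers":1,"x":0,"y":0,"z":-1,"roll":0},{"fingers":1,"x":0,"y":0,"z":-1,"roll":0},{"fingers":1,"x":0,"y":0,"z":-1,"roll":0},{"fingers":1,"x":0,"y":0,"z":-1,"roll":0}]'
python3 -m handwheel '[{"fingers":1,"x":0,"y":0,"z":-0.42,"roll":0},{"fingers":1,"x":0,"y":0,"z":0,"roll":0},{"fingers":1,"x":0,"y":0,"z":0,"roll":0}]'
python3 - <<'E'
from station import camera
import cv2,numpy as np
a=camera("top")["frame"]; a=cv2.resize(a[130:222,212:348],(592,400),interpolation=cv2.INTER_CUBIC)
c=camera("side")["frame"]; c=cv2.resize(c[155:255,180:280],(400,400),interpolation=cv2.INTER_CUBIC)
cv2.imwrite("pics/m2.png",cv2.resize(np.hstack([a,c]),(800,322)))
E
```

```text
clock: 4.05
tool_pos: [528.8, -132.2, 30.6]
orientation: [[0.985, 0.174, -0.0], [0.174, -0.985, -0.0], [-0.0, 0.0, -1.0]]
ft_force: [-0.2, -1.2, -0.7]
opening: 0.0
grip_force: 0.0
clock: 4.35
tool_pos: [529.9, -131.6, 21.5]
orientation: [[0.985, 0.175, 0.001], [0.175, -0.985, -0.0], [0.001, 0.001, -1.0]]
ft_force: [0.8, -0.7, -0.4]
opening: 0.1
grip_force: 0.0
```

View pics/m2.png

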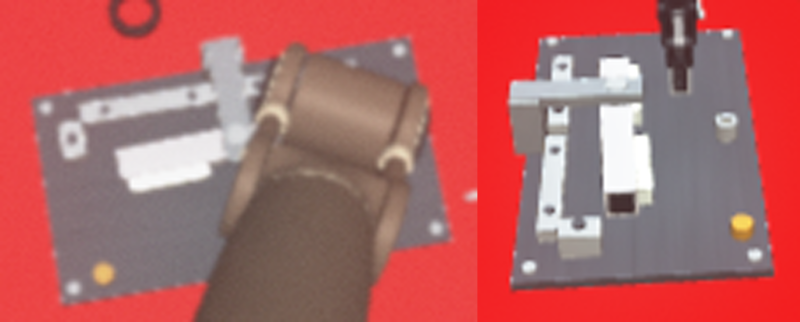

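The tool is down in front of the right pad (side view at about (680,85)), clear of the drill arm.

```bash
python3 -m handwheel '[{"fingers":1,"x":0.236,"y":0.042,"z":0,"roll":0},{"fingers":1,"x":0.236,"y":0.042,"z":0,"roll":0},{"fingers":1,"x":0.236,"y":0.042,"z":0,"roll":0},{"fingers":1,"x":0.157,"y":0.028,"z":0,"roll":0},{"fingers":1,"x":0.118,"y":0.021,"z":0,"roll":0},{"fingers":1,"x":0.118,"y":0.021,"z":0,"roll":0}]'
python3 -m handwheel '[{"fingers":1,"x":0.118,"y":0.021,"z":0,"roll":0},{"fingers":1,"x":0.118,"y":0.021,"z":0,"roll":0}]'
python3 -m handwheel '[{"fingers":1,"x":0.118,"y":0.021,"z":0,"roll":0},{"fingers":1,"x":0.118,"y":0.021,"z":0,"roll":0}]'
```

```text
clock: 5.05
tool_pos: [557.3, -125.8, 20.7]
orientation: [[0.984, 0.176, -0.0], [0.176, -0.984, 0.0], [-0.0, -0.0, -1.0]]
ft_force: [-0.6, 0.2, 0.6]
opening: 0.2
grip_force: 0.0
clock: 5.25
tool_pos: [562.3, -124.8, 20.5]
orientation: [[0.984, 0.176, -0.002], [0.176, -0.984, 0.0], [-0.002, -0.0, -1.0]]
ft_force: [-1.9, -0.7, 1.5]
opening: -0.0
grip_force: 1.2
clock: 5.45
tool_pos: [568.6, -123.8, 20.6]
orientation: [[0.985, 0.175, -0.001], [0.175, -0.985, 0.0], [-0.001, -0.0, -1.0]]
ft_force: [-1.6, -1.1, -0.5]
opening: -0.1
grip_force: 0.7
```

```bash
python3 -m handwheel '[{"fingers":1,"x":0.118,"y":0.021,"z":0,"roll":0},{"fingers":1,"x":0.118,"y":0.021,"z":0,"roll":0},{"fingers":1,"x":0.118,"y":0.021,"z":0,"roll":0}]'
python3 -m handwheel '[{"fingers":1,"x":0.06,"y":0.01,"z":0,"roll":0},{"fingers":1,"x":0.06,"y":0.01,"z":0,"roll":0}]'
python3 -m handwheel '[{"fingers":1,"x":0.04,"y":0.007,"z":0,"roll":0},{"fingers":1,"x":0,"y":0,"z":0,"roll":0}]'
```

```text
clock: 5.75
tool_pos: [577.9, -122.2, 20.6]
orientation: [[0.985, 0.175, 0.0], [0.175, -0.985, 0.0], [0.0, -0.0, -1.0]]
ft_force: [-1.4, -0.5, -0.7]
opening: 0.2
grip_force: 0.4
clock: 5.95
tool_pos: [580.8, -121.7, 20.7]
orientation: [[0.984, 0.175, -0.0], [0.175, -0.984, 0.0], [-0.0, -0.0, -1.0]]
ft_force: [-0.9, -0.9, 0.7]
opening: 0.1
grip_force: 0.5
clock: 6.15
tool_pos: [581.9, -121.6, 20.8]
orientation: [[0.985, 0.175, 0.0], [0.175, -0.985, 0.0], [0.0, 0.0, -1.0]]
ft_force: [-1.0, 0.5, -0.6]
opening: -0.2
grip_force: 0.2
```

```bash
python3 -m handwheel '[{"fingers":1,"x":0.04,"y":0.007,"z":0,"roll":0},{"fingers":1,"x":0.04,"y":0.007,"z":0,"roll":0}]'

```

```text
clock: 6.35
tool_pos: [582.8, -121.3, 20.7]
orientation: [[0.984, 0.176, -0.002], [0.176, -0.984, -0.0], [-0.002, -0.0, -1.0]]
ft_force: [-3.8, -1.2, 2.0]
opening: 0.0
grip_force: 2.0
```

```bash
python3 -m handwheel '[{"fingers":1,"x":0.02,"y":0.0035,"z":0,"roll":0},{"fingers":1,"x":0.02,"y":0.0035,"z":0,"roll":0}]'
```

```text
clock: 6.55
tool_pos: [583.0, -121.2, 20.6]
orientation: [[0.984, 0.176, -0.004], [0.176, -0.984, 0.0], [-0.004, -0.001, -1.0]]
ft_force: [-6.3, -2.0, 3.9]
opening: 0.0
grip_force: 3.3
```

```bash
python3 -m handwheel '[{"fingers":1,"x":0.02,"y":0.0035,"z":0,"roll":0},{"fingers":1,"x":0.02,"y":0.0035,"z":0,"roll":0}]'
```

```text
clock: 6.75
tool_pos: [583.3, -121.1, 20.6]
orientation: [[0.984, 0.176, -0.005], [0.176, -0.984, 0.0], [-0.005, -0.001, -1.0]]
ft_force: [-6.9, -1.4, 4.8]
opening: -0.2
grip_force: 3.8
```

```bash
python3 -m handwheel '[{"fingers":1,"x":0.02,"y":0.0035,"z":0,"roll":0},{"fingers":1,"x":0.02,"y":0.0035,"z":0,"roll":0}]'
```

```text
clock: 6.95
tool_pos: [583.5, -120.8, 20.6]
orientation: [[0.984, 0.176, -0.007], [0.176, -0.984, 0.001], [-0.007, -0.002, -1.0]]
ft_force: [-9.4, -1.6, 7.2]
opening: 0.2
grip_force: 4.6
```

```bash
python3 -m handwheel '[{"fingers":1,"x":0.02,"y":0.0035,"z":0.02,"roll":0},{"fingers":1,"x":0.02,"y":0.0035,"z":0,"roll":0}]'
```

```text
clock: 7.15
tool_pos: [584.0, -120.1, 20.6]
orientation: [[0.984, 0.176, -0.008], [0.176, -0.984, 0.001], [-0.008, -0.003, -1.0]]
ft_force: [-8.8, -1.4, 6.3]
opening: 0.1
grip_force: 4.5
```

```bash
python3 -m handwheel '[{"fingers":1,"x":0.02,"y":0.0035,"z":0.02,"roll":0},{"fingers":1,"x":0.02,"y":0.0035,"z":0,"roll":0}]'
```

```text
clock: 7.35
tool_pos: [584.4, -119.5, 20.7]
orientation: [[0.984, 0.176, -0.01], [0.176, -0.984, 0.002], [-0.009, -0.004, -1.0]]
ft_force: [-8.7, -0.1, 4.2]
opening: 0.4
grip_force: 4.5
```

```bash
python3 -m handwheel '[{"fingers":1,"x":0.02,"y":0.0035,"z":0.0,"roll":0},{"fingers":1,"x":0.02,"y":0.0035,"z":0,"roll":0}]'
```

```text
clock: 7.55
tool_pos: [584.4, -119.4, 20.6]
orientation: [[0.984, 0.176, -0.012], [0.176, -0.984, 0.002], [-0.011, -0.004, -1.0]]
ft_force: [-11.2, -1.4, 6.5]
opening: 0.3
grip_force: 5.6
```

```bash
python3 -m handwheel '[{"fingers":1,"x":0.02,"y":0.0,"z":0.01,"roll":0},{"fingers":1,"x":0.02,"y":0.0,"z":0,"roll":0}]'
```

```text
clock: 7.75
tool_pos: [584.9, -118.9, 20.7]
orientation: [[0.984, 0.176, -0.013], [0.176, -0.984, 0.003], [-0.012, -0.005, -1.0]]
ft_force: [-12.1, 1.3, 6.8]
opening: -0.0
grip_force: 5.4
```

```bash
python3 -m handwheel '[{"fingers":1,"x":0.02,"y":0.0,"z":0.01,"roll":0},{"fingers":1,"x":0.02,"y":0.0,"z":0,"roll":0}]'
```

```text
clock: 7.95
tool_pos: [585.2, -118.5, 20.7]
orientation: [[0.984, 0.176, -0.014], [0.176, -0.984, 0.004], [-0.014, -0.006, -1.0]]
ft_force: [-12.4, 1.2, 6.7]
opening: -0.0
grip_force: 5.8
```

```bash
python3 -m handwheel '[{"fingers":1,"x":0.02,"y":0.0,"z":0.01,"roll":0},{"fingers":1,"x":0.02,"y":0.0,"z":0,"roll":0}]'
```

```text
clock: 8.15
tool_pos: [585.2, -118.4, 20.7]
orientation: [[0.984, 0.176, -0.017], [0.176, -0.984, 0.004], [-0.016, -0.007, -1.0]]
ft_force: [-14.4, 1.0, 7.3]
opening: 0.0
grip_force: 6.7
```

```bash
python3 -m handwheel '[{"fingers":1,"x":0.02,"y":0.0,"z":0.01,"roll":0},{"fingers":1,"x":0.02,"y":0.0,"z":0,"roll":0},{"fingers":1,"x":0,"y":0.0,"z":0,"roll":0}]'
```

```text
clock: 8.45
tool_pos: [585.7, -117.8, 20.7]
orientation: [[0.984, 0.176, -0.018], [0.176, -0.984, 0.005], [-0.017, -0.008, -1.0]]
ft_force: [-13.7, 3.0, 7.5]
opening: -0.2
grip_force: 6.3
```

```bash
python3 -m handwheel '[{"fingers":1,"x":-0.3,"y":-0.06,"z":0.0,"roll":0},{"fingers":1,"x":-0.8,"y":-0.14,"z":0,"roll":0},{"fingers":1,"x":-0.8,"y":-0.14,"z":0,"roll":0},{"fingers":1,"x":0,"y":0,"z":0.0,"roll":0}]'
python3 - <<'E'
from station import camera
import cv2,numpy as np
c=camera("side")["frame"]; c=cv2.resize(c[155:255,180:280],(600,600),interpolation=cv2.INTER_CUBIC)
cv2.imwrite("pics/s3.png",c)
E
```

```text
clock: 8.85
tool_pos: [544.5, -128.6, 22.5]
orientation: [[0.985, 0.174, -0.001], [0.174, -0.985, 0.001], [-0.001, -0.001, -1.0]]
ft_force: [0.6, 0.6, -0.9]
opening: 0.4
grip_force: 0.0
```

View pics/s3.png

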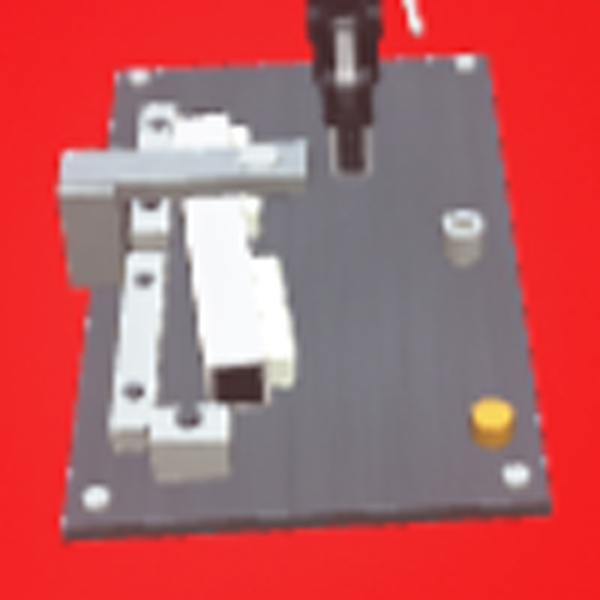

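Right end now at the rail (side ≈(180,125)); the left end stands off by ~20 mm at (212,370). Going round the arm to the left pad.

```bash
python3 -m handwheel '[{"fingers":1,"x":-0.8,"y":-0.14,"z":0.0,"roll":0},{"fingers":1,"x":-0.173,"y":0.97,"z":0,"roll":0},{"fingers":1,"x":-0.173,"y":0.97,"z":0,"roll":0},{"fingers":1,"x":-0.173,"y":0.97,"z":0,"roll":0},{"fingers":1,"x":-0.173,"y":0.97,"z":0,"roll":0},{"fingers":1,"x":-0.173,"y":0.97,"z":-0.03,"roll":0},{"fingers":1,"x":0,"y":0,"z":0,"roll":0}]'
python3 -m handwheel '[{"fingers":1,"x":0.394,"y":0.07,"z":0.0,"roll":0},{"fingers":1,"x":0.394,"y":0.07,"z":0,"roll":0},{"fingers":1,"x":0.197,"y":0.035,"z":0,"roll":0},{"fingers":1,"x":0.157,"y":0.028,"z":0,"roll":0}]'
python3 -m handwheel '[{"fingers":1,"x":0.157,"y":0.028,"z":0,"roll":0},{"fingers":1,"x":0.157,"y":0.028,"z":0,"roll":0}]'
```

```text
clock: 9.6
tool_pos: [505.9, -8.5, 22.4]
orientation: [[0.984, 0.178, 0.002], [0.178, -0.984, 0.001], [0.002, -0.0, -1.0]]
ft_force: [0.0, -0.8, 0.4]
opening: -0.0
grip_force: 0.0
clock: 10.0
tool_pos: [534.9, -6.5, 22.3]
orientation: [[0.985, 0.174, 0.002], [0.174, -0.985, -0.0], [0.002, 0.0, -1.0]]
ft_force: [0.5, -0.2, 0.1]
opening: 0.1
grip_force: 0.0
clock: 10.2
tool_pos: [541.1, -4.8, 21.9]
orientation: [[0.985, 0.175, -0.0], [0.175, -0.985, 0.0], [-0.0, -0.0, -1.0]]
ft_force: [-0.4, 0.6, -0.3]
opening: -0.3
grip_force: 0.0
```

```bash
python3 -m handwheel '[{"fingers":1,"x":0.118,"y":0.021,"z":0,"roll":0},{"fingers":1,"x":0.118,"y":0.021,"z":0,"roll":0}]'
python3 -m handwheel '[{"fingers":1,"x":0.118,"y":0.021,"z":0,"roll":0},{"fingers":1,"x":0.118,"y":0.021,"z":0,"roll":0}]'
```

```text
clock: 10.4
tool_pos: [546.9, -3.4, 21.9]
orientation: [[0.985, 0.175, -0.0], [0.175, -0.985, 0.0], [-0.0, -0.0, -1.0]]
ft_force: [-0.6, -0.2, 0.4]
opening: 0.1
grip_force: 0.8
clock: 10.6
tool_pos: [551.8, -2.1, 21.8]
orientation: [[0.984, 0.175, -0.002], [0.175, -0.984, 0.0], [-0.002, -0.001, -1.0]]
ft_force: [-1.6, 0.5, 1.1]
opening: 0.1
grip_force: 0.9
```

```bash
python3 -m handwheel '[{"fingers":1,"x":0.118,"y":0.021,"z":0,"roll":0},{"fingers":1,"x":0.118,"y":0.021,"z":0,"roll":0}]'
python3 -m handwheel '[{"fingers":1,"x":0.06,"y":0.01,"z":0,"roll":0},{"fingers":1,"x":0.04,"y":0.007,"z":0,"roll":0}]'
```

```text
clock: 10.8
tool_pos: [558.8, -1.2, 21.9]
orientation: [[0.984, 0.175, 0.0], [0.175, -0.984, 0.0], [0.0, -0.0, -1.0]]
ft_force: [-1.0, 0.3, -0.3]
opening: 0.1
grip_force: 0.4
clock: 11.0
tool_pos: [561.4, -0.9, 22.0]
orientation: [[0.984, 0.175, 0.0], [0.175, -0.984, -0.0], [0.0, 0.0, -1.0]]
ft_force: [-1.4, 0.6, -0.2]
opening: 0.4
grip_force: 0.6
```

```bash
python3 -m handwheel '[{"fingers":1,"x":0.04,"y":0.007,"z":0,"roll":0},{"fingers":1,"x":0.04,"y":0.007,"z":0,"roll":0}]'
```

```text
clock: 11.2
tool_pos: [563.0, -0.5, 22.0]
orientation: [[0.985, 0.175, -0.0], [0.175, -0.985, 0.0], [-0.0, -0.0, -1.0]]
ft_force: [-1.3, 0.9, 0.3]
opening: -0.1
grip_force: 0.6
```

```bash
python3 -m handwheel '[{"fingers":1,"x":0.04,"y":0.007,"z":0,"roll":0},{"fingers":1,"x":0.04,"y":0.007,"z":0,"roll":0}]'
```

```text
clock: 11.4
tool_pos: [564.5, -0.3, 22.0]
orientation: [[0.984, 0.176, -0.002], [0.176, -0.984, -0.0], [-0.002, -0.0, -1.0]]
ft_force: [-3.9, -0.7, 3.7]
opening: 0.1
grip_force: 2.1
```

```bash
python3 -m handwheel '[{"fingers":1,"x":0.04,"y":0.007,"z":0.01,"roll":0},{"fingers":1,"x":0.04,"y":0.007,"z":0.01,"roll":0}]'
```

```text
clock: 11.6
tool_pos: [564.5, -0.3, 22.0]
orientation: [[0.984, 0.176, -0.006], [0.176, -0.984, -0.001], [-0.006, -0.0, -1.0]]
ft_force: [-7.6, -3.1, 3.8]
opening: -0.1
grip_force: 3.9
```

```bash
python3 -m handwheel '[{"fingers":1,"x":0.03,"y":0.005,"z":0.01,"roll":0},{"fingers":1,"x":0.02,"y":0.004,"z":0.01,"roll":0}]'
```

```text
clock: 11.8
tool_pos: [564.5, -0.2, 22.1]
orientation: [[0.984, 0.176, -0.009], [0.176, -0.984, -0.001], [-0.009, -0.001, -1.0]]
ft_force: [-8.6, -2.5, 3.2]
opening: -0.0
grip_force: 4.3
```

```bash
python3 -m handwheel '[{"fingers":1,"x":0.03,"y":0.005,"z":0.01,"roll":0},{"fingers":1,"x":0.02,"y":0.004,"z":0.01,"roll":0}]'
```

```text
clock: 12.0
tool_pos: [564.5, -0.2, 22.1]
orientation: [[0.984, 0.176, -0.011], [0.176, -0.984, -0.001], [-0.011, -0.001, -1.0]]
ft_force: [-10.2, -3.5, 4.2]
opening: -0.3
grip_force: 5.1
```

```bash
python3 -m handwheel '[{"fingers":1,"x":0.04,"y":0.007,"z":0.01,"roll":0},{"fingers":1,"x":0.04,"y":0.007,"z":0.01,"roll":0}]'
```

```text
clock: 12.2
tool_pos: [564.5, -0.2, 22.1]
orientation: [[0.984, 0.177, -0.016], [0.177, -0.984, -0.002], [-0.016, -0.001, -1.0]]
ft_force: [-13.5, -5.5, 5.4]
opening: -0.4
grip_force: 7.1
```

```bash
python3 -m handwheel '[{"fingers":1,"x":0.04,"y":0.007,"z":0.01,"roll":0},{"fingers":1,"x":0.0,"y":0.0,"z":0.0,"roll":0}]'
```

```text
clock: 12.4
tool_pos: [564.5, -0.2, 22.1]
orientation: [[0.984, 0.177, -0.018], [0.177, -0.984, -0.002], [-0.018, -0.001, -1.0]]
ft_force: [-14.5, -5.9, 7.6]
opening: -0.0
grip_force: 7.4
```

```bash
python3 -m handwheel '[{"fingers":1,"x":-0.3,"y":-0.053,"z":0.0,"roll":0},{"fingers":1,"x":-0.85,"y":-0.15,"z":-0.08,"roll":0},{"fingers":1,"x":-0.85,"y":-0.15,"z":0,"roll":0},{"fingers":1,"x":-0.85,"y":-0.15,"z":0,"roll":0},{"fingers":1,"x":0.175,"y":-0.985,"z":0,"roll":0},{"fingers":1,"x":0.175,"y":-0.985,"z":0,"roll":0},{"fingers":1,"x":0.175,"y":-0.985,"z":0,"roll":0},{"fingers":1,"x":0.175,"y":-0.985,"z":0,"roll":0}]'
python3 -m handwheel '[{"fingers":1,"x":0.175,"y":-0.985,"z":0.0,"roll":0},{"fingers":1,"x":0.394,"y":0.07,"z":0.0,"roll":0},{"fingers":1,"x":0.394,"y":0.07,"z":0,"roll":0},{"fingers":1,"x":0.394,"y":0.07,"z":0,"roll":0},{"fingers":1,"x":0.394,"y":0.07,"z":0,"roll":0},{"fingers":1,"x":0,"y":0,"z":0,"roll":0}]'
python3 - <<'E'
from station import camera
import cv2,numpy as np
c=camera("side")["frame"]; c=cv2.resize(c[155:255,180:280],(600,600),interpolation=cv2.INTER_CUBIC)
cv2.imwrite("pics/s4.png",c)
E
```

```text
clock: 13.2
tool_pos: [521.0, -111.3, 23.1]
orientation: [[0.984, 0.175, 0.005], [0.175, -0.985, -0.001], [0.004, 0.002, -1.0]]
ft_force: [0.2, -0.1, 0.3]
opening: -0.4
grip_force: 0.0
clock: 13.8
tool_pos: [564.9, -126.6, 22.6]
orientation: [[0.984, 0.177, 0.002], [0.177, -0.984, -0.0], [0.002, 0.001, -1.0]]
ft_force: [0.4, 0.1, 0.7]
opening: -0.3
grip_force: 0.0
```

View pics/s4.png

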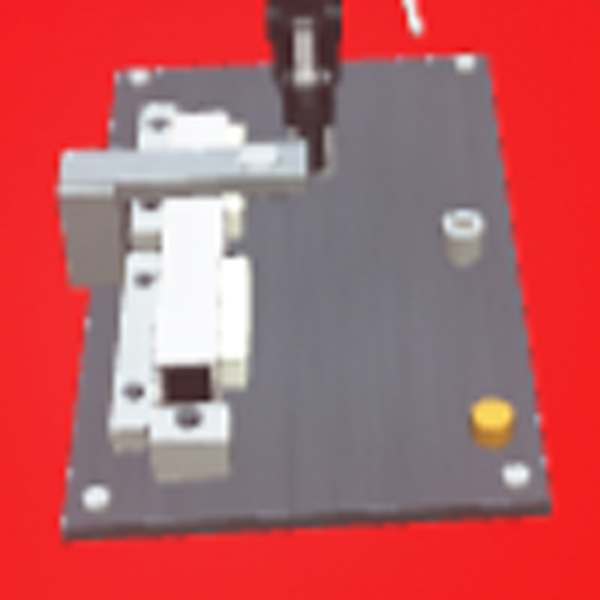

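The bar now lies along the rail, left end at (160,380). I'll press the right half again.

```bash
python3 -m handwheel '[{"fingers":1,"x":0.157,"y":0.028,"z":0,"roll":0},{"fingers":1,"x":0.157,"y":0.028,"z":0,"roll":0},{"fingers":1,"x":0.118,"y":0.021,"z":0,"roll":0}]'
python3 -m handwheel '[{"fingers":1,"x":0.08,"y":0.014,"z":0,"roll":0},{"fingers":1,"x":0.04,"y":0.007,"z":0,"roll":0}]'
```

```text
clock: 14.15
tool_pos: [573.7, -125.5, 22.3]
orientation: [[0.985, 0.175, 0.0], [0.175, -0.985, -0.0], [0.0, 0.0, -1.0]]
ft_force: [-0.0, 0.1, -0.2]
opening: 0.1
grip_force: 0.0
clock: 14.35
tool_pos: [576.7, -125.2, 22.3]
orientation: [[0.985, 0.175, 0.0], [0.175, -0.985, -0.0], [0.0, 0.0, -1.0]]
ft_force: [0.4, 0.7, -0.9]
opening: 0.1
grip_force: 0.0
```

```bash
python3 -m handwheel '[{"fingers":1,"x":0.04,"y":0.007,"z":0,"roll":0},{"fingers":1,"x":0.04,"y":0.007,"z":0,"roll":0}]'
```

```text
clock: 14.55
tool_pos: [578.4, -124.8, 22.2]
orientation: [[0.985, 0.175, -0.0], [0.175, -0.985, 0.0], [-0.0, -0.0, -1.0]]
ft_force: [-0.1, -0.2, 0.1]
opening: -0.1
grip_force: 0.0
```

```bash
python3 -m handwheel '[{"fingers":1,"x":0.04,"y":0.007,"z":0,"roll":0},{"fingers":1,"x":0.04,"y":0.007,"z":0,"roll":0}]'
```

```text
clock: 14.75
tool_pos: [580.5, -124.5, 22.3]
orientation: [[0.985, 0.175, -0.0], [0.175, -0.985, 0.0], [-0.0, -0.0, -1.0]]
ft_force: [-0.1, -0.5, -0.4]
opening: 0.1
grip_force: 0.0
```

```bash
python3 -m handwheel '[{"fingers":1,"x":0.04,"y":0.007,"z":0,"roll":0},{"fingers":1,"x":0.04,"y":0.007,"z":0,"roll":0}]'
```

```text
clock: 14.95
tool_pos: [582.5, -124.1, 22.3]
orientation: [[0.985, 0.175, 0.0], [0.175, -0.985, 0.0], [0.0, -0.0, -1.0]]
ft_force: [-0.8, -0.0, -1.1]
opening: -0.2
grip_force: 0.0
```

```bash
python3 -m handwheel '[{"fingers":1,"x":0.04,"y":0.007,"z":0,"roll":0},{"fingers":1,"x":0.04,"y":0.007,"z":0,"roll":0}]'
```

```text
clock: 15.15
tool_pos: [584.6, -123.7, 22.3]
orientation: [[0.985, 0.175, -0.0], [0.175, -0.985, 0.0], [-0.0, -0.0, -1.0]]
ft_force: [-0.0, -0.5, 0.7]
opening: 0.0
grip_force: 0.0
```

```bash
python3 -m handwheel '[{"fingers":1,"x":0.04,"y":0.007,"z":0.01,"roll":0},{"fingers":1,"x":0.04,"y":0.007,"z":0,"roll":0}]'
```

```text
clock: 15.35
tool_pos: [586.6, -123.3, 22.5]
orientation: [[0.985, 0.175, 0.0], [0.175, -0.985, -0.0], [0.0, 0.0, -1.0]]
ft_force: [0.7, 0.5, -0.2]
opening: -0.2
grip_force: 0.0
```

```bash
python3 -m handwheel '[{"fingers":1,"x":0.04,"y":0.007,"z":0.01,"roll":0},{"fingers":1,"x":0.04,"y":0.007,"z":0,"roll":0}]'
```

```text
clock: 15.55
tool_pos: [588.6, -123.0, 22.8]
orientation: [[0.985, 0.175, 0.0], [0.175, -0.985, -0.0], [0.0, 0.0, -1.0]]
ft_force: [0.8, -0.3, 0.0]
opening: 0.3
grip_force: 0.0
```

```bash
python3 -m handwheel '[{"fingers":1,"x":0.04,"y":0.007,"z":0,"roll":0},{"fingers":1,"x":0.04,"y":0.007,"z":0,"roll":0}]'
```

```text
clock: 15.75
tool_pos: [590.6, -122.6, 22.8]
orientation: [[0.985, 0.175, 0.0], [0.175, -0.985, 0.0], [0.0, -0.0, -1.0]]
ft_force: [0.8, 0.4, -0.8]
opening: -0.1
grip_force: 0.0
```

```bash
python3 -m handwheel '[{"fingers":1,"x":0.04,"y":0.007,"z":0,"roll":0},{"fingers":1,"x":0.04,"y":0.007,"z":0,"roll":0}]'
```

```text
clock: 15.95
tool_pos: [591.0, -122.5, 22.6]
orientation: [[0.984, 0.176, -0.004], [0.176, -0.984, -0.0], [-0.004, -0.001, -1.0]]
ft_force: [-5.0, -2.7, 4.3]
opening: -0.0
grip_force: 2.9
```

```bash
python3 -m handwheel '[{"fingers":1,"x":0.04,"y":0.007,"z":0.01,"roll":0},{"fingers":1,"x":0.04,"y":0.007,"z":0,"roll":0}]'
```

```text
clock: 16.15
tool_pos: [591.0, -122.5, 22.7]
orientation: [[0.984, 0.176, -0.008], [0.176, -0.984, -0.0], [-0.008, -0.001, -1.0]]
ft_force: [-9.0, -3.3, 7.3]
opening: 0.1
grip_force: 5.0
```

```bash
python3 -m handwheel '[{"fingers":1,"x":0.04,"y":0.007,"z":0.02,"roll":0},{"fingers":1,"x":0.04,"y":0.007,"z":0.02,"roll":0}]'
```

```text
clock: 16.35
tool_pos: [591.0, -122.4, 22.8]
orientation: [[0.984, 0.177, -0.012], [0.177, -0.984, -0.0], [-0.012, -0.002, -1.0]]
ft_force: [-11.1, -5.8, 4.1]
opening: -0.3
grip_force: 5.9
```

```bash
python3 -m handwheel '[{"fingers":1,"x":0.04,"y":0.007,"z":0.01,"roll":0},{"fingers":1,"x":0.0,"y":0.0,"z":0,"roll":0}]'
```

```text
clock: 16.55
tool_pos: [591.0, -122.4, 22.8]
orientation: [[0.984, 0.177, -0.014], [0.177, -0.984, -0.0], [-0.014, -0.002, -1.0]]
ft_force: [-12.1, -4.4, 6.9]
opening: -0.1
grip_force: 6.4
```

```bash
python3 -m handwheel '[{"fingers":1,"x":0.05,"y":0.009,"z":0.01,"roll":0},{"fingers":1,"x":0.0,"y":0.0,"z":0,"roll":0},{"fingers":1,"x":0.0,"y":0.0,"z":0,"roll":0}]'
```

```text
clock: 16.85
tool_pos: [591.1, -122.4, 22.8]
orientation: [[0.984, 0.177, -0.017], [0.177, -0.984, -0.001], [-0.017, -0.002, -1.0]]
ft_force: [-13.6, -7.3, 6.4]
opening: -0.0
grip_force: 7.5
```

```bash
python3 -m handwheel '[{"fingers":1,"x":0.03,"y":0.005,"z":0.01,"roll":0},{"fingers":1,"x":0.0,"y":0.0,"z":0,"roll":0},{"fingers":1,"x":0.0,"y":0.0,"z":0,"roll":0}]'
```

```text
clock: 17.15
tool_pos: [591.1, -122.4, 22.8]
orientation: [[0.984, 0.177, -0.018], [0.177, -0.984, -0.001], [-0.018, -0.003, -1.0]]
ft_force: [-13.4, -7.3, 6.3]
opening: -0.2
grip_force: 8.1
```

```bash
python3 -m handwheel '[{"fingers":1,"x":-0.3,"y":-0.053,"z":0.0,"roll":0},{"fingers":1,"x":-0.9,"y":-0.16,"z":-0.08,"roll":0},{"fingers":1,"x":-0.9,"y":-0.16,"z":0,"roll":0},{"fingers":1,"x":-0.9,"y":-0.16,"z":0,"roll":0},{"fingers":1,"x":-0.175,"y":0.985,"z":0,"roll":0},{"fingers":1,"x":-0.175,"y":0.985,"z":0,"roll":0},{"fingers":1,"x":-0.175,"y":0.985,"z":0,"roll":0},{"fingers":1,"x":-0.175,"y":0.985,"z":0,"roll":0}]'
python3 -m handwheel '[{"fingers":1,"x":-0.175,"y":0.985,"z":0.0,"roll":0},{"fingers":1,"x":0.394,"y":0.07,"z":0.0,"roll":0},{"fingers":1,"x":0.394,"y":0.07,"z":0,"roll":0},{"fingers":1,"x":0.394,"y":0.07,"z":0,"roll":0},{"fingers":1,"x":0.394,"y":0.07,"z":0,"roll":0},{"fingers":1,"x":0.394,"y":0.07,"z":0,"roll":0},{"fingers":1,"x":0.118,"y":0.021,"z":0,"roll":0}]'
```

```text
clock: 17.95
tool_pos: [507.7, -35.0, 23.1]
orientation: [[0.985, 0.174, 0.003], [0.174, -0.985, 0.0], [0.003, 0.0, -1.0]]
ft_force: [-0.0, -0.6, -0.1]
opening: 0.3
grip_force: 0.0
clock: 18.65
tool_pos: [556.9, -2.5, 23.0]
orientation: [[0.985, 0.175, 0.002], [0.175, -0.985, -0.0], [0.002, 0.0, -1.0]]
ft_force: [0.3, 0.8, -0.2]
opening: 0.2
grip_force: 0.0
```

```bash
python3 -m handwheel '[{"fingers":1,"x":0.118,"y":0.021,"z":0,"roll":0},{"fingers":1,"x":0.08,"y":0.014,"z":0,"roll":0}]'
python3 -m handwheel '[{"fingers":1,"x":0.06,"y":0.01,"z":0,"roll":0},{"fingers":1,"x":0.04,"y":0.007,"z":0,"roll":0}]'
```

```text
clock: 18.85
tool_pos: [559.6, -1.3, 22.5]
orientation: [[0.985, 0.175, -0.001], [0.175, -0.985, 0.0], [-0.001, -0.0, -1.0]]
ft_force: [-0.3, -1.1, 0.0]
opening: -0.1
grip_force: 0.0
clock: 19.05
tool_pos: [562.0, -0.7, 22.7]
orientation: [[0.985, 0.175, -0.0], [0.175, -0.985, 0.0], [-0.0, -0.0, -1.0]]
ft_force: [0.7, -0.1, -0.3]
opening: -0.2
grip_force: 0.0
```

```bash
python3 -m handwheel '[{"fingers":1,"x":0.04,"y":0.007,"z":0,"roll":0},{"fingers":1,"x":0.04,"y":0.007,"z":0.01,"roll":0}]'
```

```text
clock: 19.25
tool_pos: [564.1, -0.3, 23.0]
orientation: [[0.985, 0.175, -0.0], [0.175, -0.985, 0.0], [-0.0, -0.0, -1.0]]
ft_force: [0.1, -0.1, 0.4]
opening: -0.0
grip_force: 0.0
```

```bash
python3 -m handwheel '[{"fingers":1,"x":0.06,"y":0.01,"z":0.01,"roll":0},{"fingers":1,"x":0.06,"y":0.01,"z":0.01,"roll":0}]'
```

```text
clock: 19.45
tool_pos: [564.5, -0.2, 23.1]
orientation: [[0.984, 0.176, -0.007], [0.176, -0.984, -0.001], [-0.007, -0.001, -1.0]]
ft_force: [-7.2, -3.6, 5.1]
opening: -0.1
grip_force: 3.8
```

```bash
python3 -m handwheel '[{"fingers":1,"x":0.06,"y":0.01,"z":0.01,"roll":0},{"fingers":1,"x":0.06,"y":0.01,"z":0.01,"roll":0}]'
```

```text
clock: 19.65
tool_pos: [564.5, -0.2, 23.1]
orientation: [[0.984, 0.177, -0.013], [0.177, -0.984, -0.001], [-0.013, -0.001, -1.0]]
ft_force: [-12.7, -5.4, 8.8]
opening: 0.3
grip_force: 6.5
```

```bash
python3 -m handwheel '[{"fingers":1,"x":0.06,"y":0.01,"z":0.01,"roll":0},{"fingers":1,"x":0,"y":0,"z":0.0,"roll":0}]'
```

```text
clock: 19.85
tool_pos: [564.5, -0.2, 23.1]
orientation: [[0.984, 0.177, -0.017], [0.177, -0.984, -0.002], [-0.017, -0.001, -1.0]]
ft_force: [-13.4, -5.2, 10.4]
opening: -0.2
grip_force: 7.0
```

```bash
python3 -m handwheel '[{"fingers":1,"x":0.03,"y":0.005,"z":0.0,"roll":0},{"fingers":1,"x":0,"y":0,"z":0,"roll":0},{"fingers":1,"x":0,"y":0,"z":0.0,"roll":0}]'
python3 -m handwheel '[{"fingers":1,"x":-0.3,"y":-0.053,"z":0.0,"roll":0},{"fingers":1,"x":-0.85,"y":-0.15,"z":-0.1,"roll":0},{"fingers":1,"x":-0.85,"y":-0.15,"z":0,"roll":0},{"fingers":1,"x":-0.85,"y":-0.15,"z":0,"roll":0},{"fingers":1,"x":0.175,"y":-0.985,"z":0,"roll":0},{"fingers":1,"x":0.175,"y":-0.985,"z":0,"roll":0},{"fingers":1,"x":0.175,"y":-0.985,"z":0,"roll":0},{"fingers":1,"x":0.175,"y":-0.985,"z":0,"roll":0}]'
python3 -m handwheel '[{"fingers":1,"x":0.175,"y":-0.985,"z":0,"roll":0},{"fingers":1,"x":0.175,"y":-0.985,"z":0,"roll":0},{"fingers":1,"x":0.175,"y":-0.985,"z":0,"roll":0},{"fingers":1,"x":0.175,"y":-0.985,"z":0,"roll":0},{"fingers":1,"x":0.175,"y":-0.985,"z":0,"roll":0},{"fingers":1,"x":0,"y":0,"z":0,"roll":0},{"fingers":1,"x":0,"y":0,"z":0,"roll":0}]'
```

```text
clock: 20.15
tool_pos: [564.5, -0.2, 23.1]
orientation: [[0.984, 0.177, -0.018], [0.177, -0.984, -0.002], [-0.018, -0.001, -1.0]]
ft_force: [-15.1, -5.2, 12.0]
opening: 0.0
grip_force: 7.7
clock: 20.95
tool_pos: [519.9, -111.0, 22.2]
orientation: [[0.984, 0.175, 0.003], [0.175, -0.984, -0.0], [0.003, 0.001, -1.0]]
ft_force: [0.6, 0.1, 0.0]
opening: -0.1
grip_force: 0.0
clock: 21.65
tool_pos: [540.9, -233.4, 21.8]
orientation: [[0.985, 0.174, 0.001], [0.174, -0.985, 0.0], [0.001, -0.0, -1.0]]
ft_force: [0.1, 1.2, -0.1]
opening: 0.0
grip_force: 0.0
```

```bash
python3 -m handwheel '[{"fingers":1,"x":1,"y":0.178,"z":0,"roll":0},{"fingers":1,"x":1,"y":0.178,"z":0,"roll":0},{"fingers":1,"x":1,"y":0.178,"z":0,"roll":0},{"fingers":1,"x":1,"y":0.178,"z":0,"roll":0},{"fingers":1,"x":0,"y":0,"z":0,"roll":0},{"fingers":1,"x":0,"y":0,"z":0,"roll":0}]'
python3 - <<'E'
from station import camera
import cv2,numpy as np
a=camera("top")["frame"]; a=cv2.resize(a[130:222,212:348],(592,400),interpolation=cv2.INTER_CUBIC)
c=camera("side")["frame"]; c=cv2.resize(c[155:255,180:280],(400,400),interpolation=cv2.INTER_CUBIC)
cv2.imwrite("pics/m5.png",cv2.resize(np.hstack([a,c]),(800,322)))
E
```

```text
clock: 22.25
tool_pos: [640.2, -213.7, 21.3]
orientation: [[0.984, 0.177, -0.001], [0.177, -0.984, 0.001], [-0.001, -0.001, -1.0]]
ft_force: [0.3, -0.4, 0.1]
opening: 0.2
grip_force: 0.0
```

View pics/m5.png

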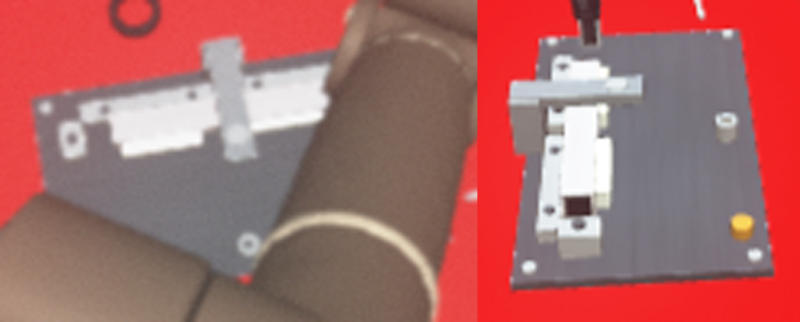

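The bar lies flush on the rail with its left end ~25 mm short of the stop; the tool is beside the foot, at side ≈(590,40).

```bash
python3 -m handwheel '[{"fingers":1,"x":-0.035,"y":0.197,"z":0,"roll":0},{"fingers":1,"x":-0.035,"y":0.197,"z":0,"roll":0},{"fingers":1,"x":-0.035,"y":0.197,"z":0,"roll":0},{"fingers":1,"x":-0.035,"y":0.197,"z":0,"roll":0},{"fingers":1,"x":-0.021,"y":0.118,"z":0,"roll":0}]'
python3 -m handwheel '[{"fingers":1,"x":-0.021,"y":0.118,"z":0,"roll":0},{"fingers":1,"x":-0.021,"y":0.118,"z":0,"roll":0}]'
python3 -m handwheel '[{"fingers":1,"x":-0.021,"y":0.118,"z":0,"roll":0},{"fingers":1,"x":-0.021,"y":0.118,"z":0,"roll":0}]'
python3 -m handwheel '[{"fingers":1,"x":-0.021,"y":0.118,"z":0,"roll":0},{"fingers":1,"x":-0.021,"y":0.118,"z":0,"roll":0}]'
```

```text
clock: 22.85
tool_pos: [636.3, -192.1, 21.8]
orientation: [[0.984, 0.176, -0.0], [0.176, -0.984, 0.0], [-0.0, -0.0, -1.0]]
ft_force: [-0.1, -0.2, 0.9]
opening: -0.2
grip_force: 0.0
clock: 23.05
tool_pos: [635.6, -186.6, 21.8]
orientation: [[0.985, 0.175, 0.0], [0.175, -0.985, -0.0], [0.0, 0.0, -1.0]]
ft_force: [0.2, -0.1, -0.3]
opening: 0.1
grip_force: 0.0
clock: 23.25
tool_pos: [634.5, -180.7, 21.8]
orientation: [[0.985, 0.175, 0.0], [0.175, -0.985, -0.0], [0.0, 0.0, -1.0]]
ft_force: [-0.0, -0.5, 0.5]
opening: -0.2
grip_force: 0.0
clock: 23.45
tool_pos: [633.5, -175.2, 21.8]
orientation: [[0.984, 0.176, 0.0], [0.176, -0.984, -0.001], [0.0, 0.001, -1.0]]
ft_force: [0.2, -1.0, -0.6]
opening: 0.2
grip_force: 0.6
```

```bash
python3 -m handwheel '[{"fingers":1,"x":-0.021,"y":0.118,"z":0,"roll":0},{"fingers":1,"x":-0.021,"y":0.118,"z":0,"roll":0}]'
python3 -m handwheel '[{"fingers":1,"x":-0.021,"y":0.118,"z":0,"roll":0},{"fingers":1,"x":-0.021,"y":0.118,"z":0,"roll":0}]'
```

```text
clock: 23.65
tool_pos: [632.4, -169.3, 21.8]
orientation: [[0.985, 0.175, 0.0], [0.175, -0.985, -0.0], [0.0, 0.0, -1.0]]
ft_force: [0.1, -1.5, 0.8]
opening: -0.0
grip_force: 0.7
clock: 23.85
tool_pos: [631.3, -163.1, 21.8]
orientation: [[0.985, 0.175, -0.0], [0.175, -0.985, -0.0], [-0.0, 0.0, -1.0]]
ft_force: [0.6, -1.0, -0.7]
opening: -0.2
grip_force: 0.8
```

```bash
python3 -m handwheel '[{"fingers":1,"x":-0.014,"y":0.08,"z":0,"roll":0},{"fingers":1,"x":-0.014,"y":0.08,"z":0,"roll":0}]'
```

```text
clock: 24.05
tool_pos: [630.6, -159.1, 21.8]
orientation: [[0.984, 0.175, -0.0], [0.175, -0.984, -0.0], [-0.0, 0.0, -1.0]]
ft_force: [0.0, -1.4, -0.5]
opening: 0.1
grip_force: 0.9
```

```bash
python3 -m handwheel '[{"fingers":1,"x":-0.01,"y":0.06,"z":0,"roll":0},{"fingers":1,"x":-0.01,"y":0.06,"z":0,"roll":0}]'
```

```text
clock: 24.25
tool_pos: [630.0, -156.2, 21.8]
orientation: [[0.984, 0.175, -0.0], [0.175, -0.984, -0.0], [-0.0, 0.0, -1.0]]
ft_force: [-0.6, -2.1, 0.4]
opening: 0.0
grip_force: 1.0
```

```bash
python3 -m handwheel '[{"fingers":1,"x":-0.01,"y":0.06,"z":0,"roll":0},{"fingers":1,"x":-0.01,"y":0.06,"z":0,"roll":0}]'
```

```text
clock: 24.45
tool_pos: [629.5, -153.2, 21.8]
orientation: [[0.984, 0.175, -0.0], [0.175, -0.984, -0.0], [-0.0, 0.0, -1.0]]
ft_force: [-0.1, -3.0, 0.0]
opening: 0.2
grip_force: 1.1
```

```bash
python3 -m handwheel '[{"fingers":1,"x":-0.01,"y":0.06,"z":0,"roll":0},{"fingers":1,"x":-0.01,"y":0.06,"z":0,"roll":0}]'
```

```text
clock: 24.65
tool_pos: [629.0, -150.3, 21.8]
orientation: [[0.985, 0.175, -0.0], [0.175, -0.985, -0.0], [-0.0, 0.0, -1.0]]
ft_force: [-0.8, -3.5, 0.3]
opening: 0.1
grip_force: 1.2
```

```bash
python3 -m handwheel '[{"fingers":1,"x":-0.007,"y":0.04,"z":0,"roll":0},{"fingers":1,"x":-0.007,"y":0.04,"z":0,"roll":0}]'
```

```text
clock: 24.85
tool_pos: [628.7, -148.3, 21.8]
orientation: [[0.984, 0.176, -0.0], [0.176, -0.984, -0.0], [-0.0, 0.0, -1.0]]
ft_force: [-0.4, -2.6, -0.1]
opening: 0.4
grip_force: 1.9
```

```bash
python3 -m handwheel '[{"fingers":1,"x":-0.007,"y":0.04,"z":0,"roll":0},{"fingers":1,"x":-0.007,"y":0.04,"z":0,"roll":0}]'
```

```text
clock: 25.05
tool_pos: [628.7, -148.0, 21.9]
orientation: [[0.984, 0.177, 0.001], [0.177, -0.984, -0.003], [0.0, 0.003, -1.0]]
ft_force: [-0.4, -9.2, -2.5]
opening: 0.2
grip_force: 4.4
```

```bash
python3 -m handwheel '[{"fingers":1,"x":-0.004,"y":0.02,"z":-0.005,"roll":0},{"fingers":1,"x":-0.004,"y":0.02,"z":-0.005,"roll":0}]'
```

```text
clock: 25.25
tool_pos: [628.7, -148.0, 21.9]
orientation: [[0.984, 0.177, 0.001], [0.177, -0.984, -0.004], [0.001, 0.005, -1.0]]
ft_force: [-0.4, -10.2, -0.5]
opening: -0.1
grip_force: 4.9
```

```bash
python3 -m handwheel '[{"fingers":1,"x":-0.004,"y":0.02,"z":-0.01,"roll":0},{"fingers":1,"x":0,"y":0,"z":0,"roll":0}]'
```

```text
clock: 25.45
tool_pos: [628.7, -148.0, 21.9]
orientation: [[0.984, 0.177, 0.002], [0.177, -0.984, -0.005], [0.001, 0.005, -1.0]]
ft_force: [-1.8, -10.4, 0.4]
opening: 0.1
grip_force: 5.0
```

```bash
python3 -m handwheel '[{"fingers":1,"x":-0.009,"y":0.05,"z":-0.01,"roll":0},{"fingers":1,"x":-0.005,"y":0.03,"z":0,"roll":0}]'
```

```text
clock: 25.65
tool_pos: [628.8, -147.7, 21.9]
orientation: [[0.984, 0.178, 0.003], [0.178, -0.984, -0.008], [0.001, 0.008, -1.0]]
ft_force: [-0.5, -16.0, -0.4]
opening: -0.0
grip_force: 7.7
```

```bash
python3 -m handwheel '[{"fingers":1,"x":-0.005,"y":0.03,"z":0,"roll":0},{"fingers":1,"x":0,"y":0,"z":0,"roll":0}]'
```

```text
clock: 25.85
tool_pos: [628.8, -147.8, 21.9]
orientation: [[0.984, 0.178, 0.003], [0.178, -0.984, -0.009], [0.002, 0.009, -1.0]]
ft_force: [-1.3, -16.6, -0.3]
opening: 0.0
grip_force: 7.9
```

```bash
python3 -m handwheel '[{"fingers":1,"x":-0.005,"y":0.03,"z":0,"roll":0},{"fingers":1,"x":0,"y":0,"z":0,"roll":0}]'
```

```text
clock: 26.05
tool_pos: [628.8, -147.7, 22.0]
orientation: [[0.984, 0.178, 0.004], [0.178, -0.984, -0.01], [0.002, 0.01, -1.0]]
ft_force: [-1.6, -17.6, -1.2]
opening: -0.1
grip_force: 8.7
```

```bash
python3 -m handwheel '[{"fingers":1,"x":0.05,"y":-0.3,"z":0,"roll":0},{"fingers":1,"x":0.175,"y":-0.985,"z":0,"roll":0},{"fingers":1,"x":0.1,"y":-0.6,"z":0,"roll":0},{"fingers":1,"x":0,"y":0,"z":1,"roll":0},{"fingers":1,"x":0,"y":0,"z":1,"roll":0},{"fingers":1,"x":0,"y":0,"z":1,"roll":0},{"fingers":1,"x":0,"y":0,"z":1,"roll":0},{"fingers":1,"x":0,"y":-0.5,"z":1,"roll":0}]'
python3 -m handwheel '[{"fingers":1,"x":-0.8,"y":-1,"z":0,"roll":0},{"fingers":1,"x":-0.8,"y":-1,"z":0,"roll":0},{"fingers":1,"x":-0.8,"y":-1,"z":0,"roll":0},{"fingers":1,"x":-0.8,"y":-1,"z":0,"roll":0},{"fingers":1,"x":-0.8,"y":-1,"z":0,"roll":0},{"fingers":1,"x":-0.8,"y":-1,"z":0,"roll":0},{"fingers":1,"x":-0.8,"y":-1,"z":0,"roll":0},{"fingers":1,"x":0,"y":0,"z":0,"roll":0}]'
python3 - <<'E'
from station import camera
import cv2,numpy as np
a=camera("top")["frame"]; a=cv2.resize(a[130:222,212:348],(800,541),interpolation=cv2.INTER_CUBIC)
cv2.imwrite("pics/t6.png",a)
c=camera("side")["frame"]; c=cv2.resize(c[155:255,180:280],(600,600),interpolation=cv2.INTER_CUBIC)
cv2.imwrite("pics/s6.png",c)
E
```

```text
clock: 26.85
tool_pos: [635.8, -198.8, 146.8]
orientation: [[0.984, 0.177, -0.0], [0.177, -0.984, 0.002], [0.0, -0.002, -1.0]]
ft_force: [-0.6, -0.5, -0.5]
opening: -0.1
grip_force: 0.0
clock: 27.65
tool_pos: [493.8, -378.3, 146.1]
orientation: [[0.985, 0.171, -0.0], [0.171, -0.985, -0.0], [-0.0, 0.0, -1.0]]
ft_force: [0.1, -0.1, 0.1]
opening: 0.2
grip_force: 0.0
```

View pics/t6.png

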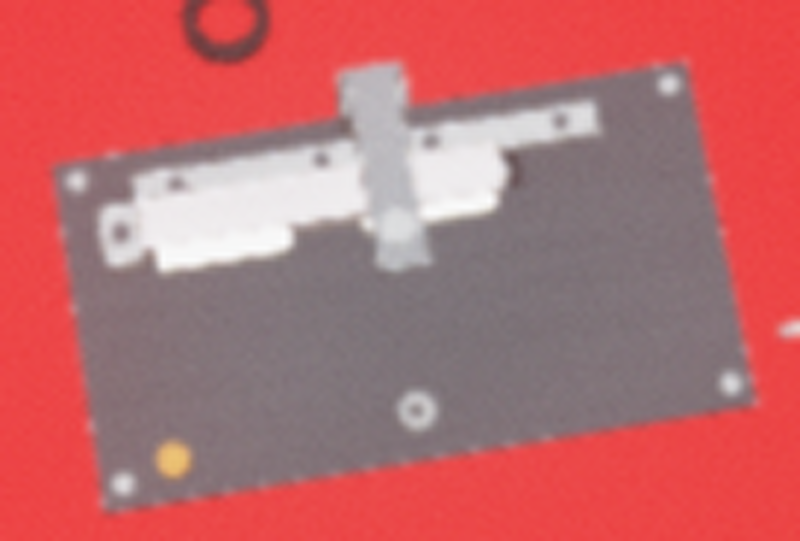

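View pics/s6.png

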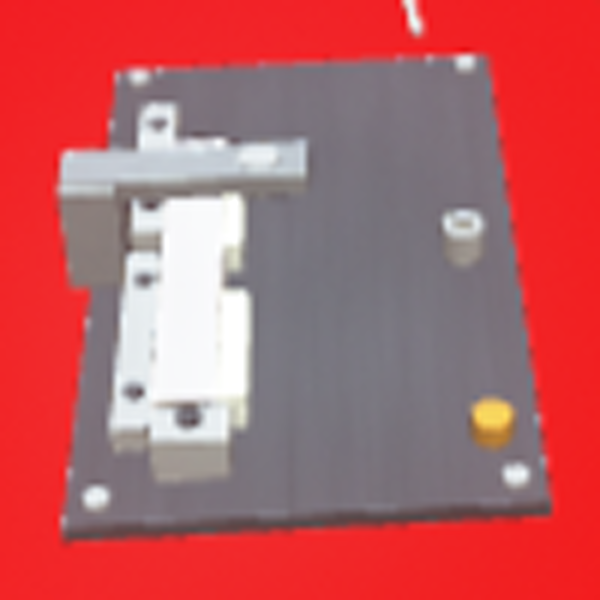

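The top view shows the bar flush. Its back edge runs (140,203)–(500,147), parallel to the rail, and its left end is on the stop at (140,225). The bushing and spacer are unmoved and the robot is clear, so I'm handing in.

```bash
python3 -c "
from station import bot;print(bot.job_done())"
```

```text
the job is handed in; nothing more can be done
None
```

The bar lies flush along the rail with its left end on the stop: each half was pressed home with about 15 N and the foot with about 17 N. Flushness after the final slide was judged from the camera pictures only. The job was handed in at about 28 s, with the bushing, spacer and the other things in view unmoved.

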